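Seat the stone-setting holder and lock it with the knob under the shelf

TASK

Take the stone-setting holder out of its wooden storage block and lower it gently, without dropping or ramming it, into the tapered socket of the small raised workstation, its two notches over the two drive dogs and its plate fully down. Then lock it by turning the tee knob under the front edge of the shelf as far as it goes, which slides the bolt over the plate; work the bolt only with the knob, not directly. Let go of everything, and leave the tin, the steel block and the bur stand where they are.

Things in the scene. Friction and masses are not known exactly. Their poses are not given: they have to be found in the camera images.
- holder_grip (a point): Centre of the holder's metal grip block, 26 mm (x) by 40 mm (y) by 52 mm tall. The drive plate under it has its top 26 mm and its underside 34 mm below this point. z points up, away from the shank; a half turn about z makes no difference. It starts upright in the storage block, the plate resting on the block's top, at any yaw within about 30 degrees of the block's.
- holder: The whole loose holder, about 0.4 kg; origin at the centre of the underside of its drive plate, axes as holder_grip. The plate is 60 mm (x) by 64 mm (y), 8 mm thick; the middle of each y end has a notch 11 mm wide in x, 12 mm deep. Below it hangs a tapered shank 36 mm long, 26 mm in diameter at the plate, 16 mm at its lower end.
- rest: Fixed wooden storage block, 80 x 80 x 48 mm, with a loose 35 mm hole through its middle in which the holder's shank hangs. Origin: centre of its underside, on the bench.
- station: Fixed raised workstation: plywood shelf 190 mm deep (x), 260 mm wide (y), 14 mm thick, top 89 mm above the bench, on two side panels. Origin: on the bench below the middle of its front edge (nearest the robot); x points to the back, y left, z up. The bolt's guide stands 35 to 68 mm behind the edge, 37 mm wide, top 125 mm above the bench; the socket is 115 mm behind the edge.
- socket (a point): Centre of the mouth of the tapered socket, 101 mm above the bench; the hole is 27.6 mm wide there, 16 mm at 42 mm depth. Two steel dogs stand 26 mm to either side along y, 8 mm wide in x (5 mm at the tips), rising 7 mm above it. Axes as the station's. Fully home, holder_grip is 34 mm above this point, the holder's y along this y, either way round.
- knob (a joint): Knob angle, rad: 0 bolt withdrawn, 1.0 locked, at its stop. Starts between 0 and 0.25; grows counter-clockwise seen from above (the front wing goes from the robot's left to its right). Stiff (about 0.1 N m, 2 N at the wing); stays where it is left. Moves the bolt 20 mm per rad; blocked if the holder's plate is not fully down.
- knob_wing (a point): Grip point on the front wing of the black tee knob under the shelf, half-way up, 48 mm from the turning axis, 12 mm short of the wing's end. Bar 120 mm long, 12 mm thick, 16 mm tall, centre 55 mm above the bench. Axis vertical, 10 mm behind the front edge, so this wing sticks out and can be pinched from above. x points along the wing to the axis (station x at angle 0.5), z up.
- bolt: Flat steel locking bolt, 52 mm long, 16 mm wide, 10 mm thick, in its guide on the shelf; origin at the middle of the lower edge of its tip (which faces the socket), 110.5 mm above the bench. It slides along the station's x as the knob turns and ends 12 mm over the holder's plate.
- tin: Bystander: small round loose metal tin, 40 mm in diameter, 24 mm tall, on the back of the shelf; origin under its centre.
- anvil: Bystander: loose steel bench block 60 x 60 x 22 mm lying on the bench; origin under its centre.
- burs: Bystander: loose dark bur stand, 50 x 100 x 22 mm with burs up to 45 mm high, on the bench behind the storage block; origin under its centre.
Things that resemble listed ones, but are neither listed nor needed, are in the scene too. What is shaped like the holder but pink is not meant.

How it is judged (in metres and radians):
On the way:
1. the holder is fully home in the socket, notches over the dogs, with the bolt still withdrawn (knob below 0.45) (horizontal distance between holder_grip and socket below 0.003 m and z of holder_grip in the frame of socket between 0.0315 and 0.0365 m and angle between the y axis of holder_grip and the y axis of socket, either way round below 0.07 rad and angle between holder_grip's own z axis and vertical below 0.06 rad and value of joint knob below 0.45 rad), for 0.2 s.
At the end, for the whole second after the job is handed in: The holder is fully home in the socket (holder_grip within 3 mm of the socket's axis and 31.5 to 36.5 mm above its mouth, its y axis within 4 degrees of the socket's, upright within 3.4 degrees) and at rest, and the knob stands still beyond 0.88 rad, so the bolt lies over the plate (horizontal distance between holder_grip and socket below 0.003 m and z of holder_grip in the frame of socket between 0.0315 and 0.0365 m and angle between the y axis of holder_grip and the y axis of socket, either way round below 0.07 rad and angle between holder_grip's own z axis and vertical below 0.06 rad and value of joint knob above 0.88 rad and velocity of joint knob between -0.1 and 0.1 rad/s and linear speed of holder below 0.02 m/s); the robot touches nothing.
It fails at once if the tin, the steel block or the bur stand moved more than 20 mm (distance of any of tin, anvil, burs from where it was at the start of the episode above 0.02 m).
It fails at once if the fingers push the bolt directly (over 3 N) (contact force between the fingers and bolt above 3 N).
It fails at once if the holder is rammed onto the station (over 80 N) (contact force between holder and station above 80 N).
It fails at once if the holder is let fall into the socket (faster than 0.35 m/s over it) (horizontal distance between holder_grip and socket below 0.03 m and z of holder_grip in the frame of socket below 0.08 m and linear speed of holder above 0.35 m/s).
It also fails if it takes over 58 s, if anything falls off the work surface, if the arm or the gripper's body presses on something with over 40 N, if the wrist force passes 120 N, or if a joint passes its speed limit or range.

ROBOT

A 7-joint arm with a two-finger parallel gripper is mounted at the origin on the work surface. World frame = base frame: x ahead of the robot, y to its left, z up, the work surface at z = 0. Lengths are in mm, angles in rad, forces in N, time in s.
With the tool pointing down it reaches from about 350 to 900 mm from the base axis. Payload 7.2 kg.
Tool frame: the origin (TCP) lies midway between the tips of the shut fingers; the grasp point (between the pads) lies 19 mm behind it (bot.hold_point_z is the distance from the TCP to the grasp point, in mm); z points along the fingers, y is the line along which they close (so a half turn about z gives the same grasp; the last joint's range is limited). The gripper opens to 88 mm and grips with 3 to 60 N. Pads are 20 mm wide; open, the fingers measure 115 mm over their backs; the gripper's body (75 mm by 178 mm) begins 61 mm behind the grasp point.
Start: joints at [1.096, 0.411, -0.013, 1.596, 0.006, 1.134, -0.082], TCP at [247.284, -574.003, 222.653] pointing down, gripper open.
Joint ranges: [-2.95, 2.95], [-0.29, 1.99], [-1.47, 1.44], [0.14, 2.54], [-1.03, 4.17], [0.13, 1.85], [-2.86, 2.86]. Speed limits (rad/s): [2.39, 2.39, 3.01, 3.01, 3.14, 3.14, 3.14].

INTERFACE

Orientations are given as a unit quaternion [x, y, z, w].
In Python, from station import bot, imaging, spotter gives the robot as it stands.
- The arm moves only by the tool step_arm, never from a script. Its argument "deltas" is a list of rows, each a list of 3 entries, a list of its own where there are three numbers: the turn, a rotation vector about the tool's x, y, z in degrees, then the shift along the tool's x, y, z in m, then the finger opening in m, from 0 to 0.0878. A call has 1 to 20 rows; each row shifts and turns the commanded pose from where the row before left it, along the tool's axes as they then stand; what a row does not reach is not made up. A row lasts 1/12 s, in which the tool goes at most 41.7 mm and 7.16 degrees, less where a joint would pass 70% of its speed; a pose out of reach is approached as far as the arm can. A call is refused whole if a number of a shift passes 0.0417 or a number of a turn 7.16, either way. A call with a gripper value outside its range is refused whole. The fingers move at their own pace and stop on an object; "squeeze" is the grip in N (left out, the last holds). Time passes only in rows, so rows that do not move let the fingers close. It gives the time, the measured TCP pose, the force, the opening and the grip force at its end, in the units of the state.
- bot.state(): the state, without advancing time (a new reading comes with each control period).
- imaging.read_camera(name): name is "scene" or "top" or "wrist"; returns (picture, depth): 384x512x3 uint8, blue, green, red; 384x512 float32, mm along the optical axis (not along the pixel's ray), 0 where there is no reading.
- imaging.camera_info(name): a dict with "camera_matrix" (3x3 intrinsics, pixels), "origin" and "attitude" of the camera in the world. Camera axes: x right, y up, looking along -z (the intrinsics and any distortion apply to the point x, -y, -z); pixel columns grow to the right and rows downward; lengths in mm; the calibration is good to about 2 mm. The wrist camera is an equidistant fisheye: a pixel r from the principal point sees the ray r / f radians off the axis. A picture is of the moment at which its call begins: read the wrist's pose just before it. camera_info takes no time and is no camera call; for the wrist camera it gives the pose at the moment of the call.
- bot.job_done(): hands the job in; it is judged then, once.
Trained networks look in the newest picture that a camera, given by its name, has taken for a name from the list of things; names that differ only in an ending like _2 or _b are one class to them, and where a whole thing is asked for, a point or a joint stands for the part that bears it (a point fixed in the world has none). Each returns a list of dicts, best first, with "p" (0 to 1); they miss things now and then, are a little off and sometimes report something else, mostly with a low value. They report only what shows in the picture. A call takes as long as a camera call. They do not tell look-alikes from the thing itself.
- spotter.find_in(camera, target): "extent" ([left, top, width, height] in pixels, round what is visible of it).
The state is a dict: "clock": time; "joints": joint angles; "qvel": joint speeds; "effort": joint torques, N m; "tcp_pos": TCP position; "orientation": TCP orientation; "wrist_force": force on the tool from outside, world axes, zero at the start; "moment": the same for the moment, N m; "finger_gap": finger opening in mm; "finger_force": force on a finger pad.
Only numpy, scipy, OpenCV 4.12 (cv2) and the standard library are available. Lean on these libraries where they do the work, as an engineer would, in place of code of your own. Each camera call takes 0.05 s, during which the arm holds its last target. There are 200 camera calls.

## Working session

There is one attempt and no reset: what is moved stays moved. The work goes in short steps, Python scripts to look and compute and a tool call to move; the robot and the scene stay as the last step left them, time stands still between calls to the robot, and variables do not carry over. Pictures are saved under pics/ and viewed, at most 10 in all, crops included, and the job is handed in when it is done.

Besides the shell and the picture viewer there is one more tool, called after ">>>" as name([rows], argument=value, ...), one row to a line, values as JSON. step_arm: Moves the arm, as the interface text tells. Its arguments: {"type":"object","properties":{"deltas":{"type":"array"},"squeeze":{"type":"number"}},"required":["deltas"]}

```bash
mkdir -p pics; cat > h.py <<'E'
import numpy as np, cv2
from scipy.spatial.transform import Rotation as R
from station import bot, imaging, spotter
def att(i):
    a=np.array(i["attitude"],float)
    return a if a.shape==(3,3) else R.from_quat(a).as_matrix()
def cloud(cam):
    i=imaging.camera_info(cam); p,d=imaging.read_camera(cam)
    K=np.array(i["camera_matrix"]); v,u=np.mgrid[0:d.shape[0],0:d.shape[1]].astype(float)
    x=(u-K[0,2])/K[0,0]; y=(v-K[1,2])/K[1,1]
    if cam=="wrist":
        r=np.hypot(x,y); s=np.where(r>1e-9,np.tan(np.minimum(r,1.5))/np.maximum(r,1e-9),1); x,y=x*s,y*s
    P=np.stack([x*d,-y*d,-d],-1)@att(i).T+np.array(i["origin"])
    P[d==0]=np.nan
    return p,d,P
E
python3 - <<'E'
from h import *
for c in ("scene","top"):
    i=imaging.camera_info(c); print(c,i)
    p,d,P=cloud(c); cv2.imwrite(f"pics/{c}0.png",p); np.save(f"{c}0.npy",P)
    for t in ["holder_grip","holder","rest","station","knob_wing","knob","bolt","tin","anvil","burs"]:
        try:
            for r in spotter.find_in(c,t)[:3]:
                e=r["extent"]; print(t,round(r["p"],2),np.round(e),np.round(P[int(e[1]+e[3]/2),int(e[0]+e[2]/2)]))
        except Exception as ex: print(t,ex)
print(bot.state())
E
```

```text
scene {'camera_matrix': array([[455.156549  ,   0.        , 260.07256263],
       [  0.        , 455.156549  , 182.56785647],
       [  0.        ,   0.        ,   1.        ]]), 'origin': array([1081.6123009 ,  326.61391299,  853.49258781]), 'attitude': array([0.16424734, 0.2965747 , 0.80993929, 0.47860694])}
holder_grip 0.8 [356. 153.  25.  38.] [392. 200.  85.]
holder_grip 0.72 [234. 230.  37.  36.] [682.  69.  83.]
holder_grip 0.64 [307. 187.  36.  35.] [517. 152.  82.]
holder 0.75 [306. 184.  40.  37.] [517. 152.  89.]
holder 0.68 [355. 158.  26.  34.] [391. 199.  76.]
holder 0.68 [237. 232.  32.  33.] [681.  69.  73.]
rest 0.68 [305. 194.  42.  45.] [527. 162.  58.]
station 0.68 [105. 139. 140. 106.] [ 641. -148.   80.]
knob 0.54 [201. 143.  12.   9.] [ 476. -176.   60.]
bolt 0.45 [175. 158.   8.   7.] [ 588. -167.  123.]
tin 0.58 [117. 176.  21.  25.] [ 698. -225.  112.]
anvil 0.87 [284. 148.  24.  24.] [381.  17.  22.]
anvil 0.46 [105. 137. 146. 106.] [ 639. -141.   93.]
burs 0.66 [295. 264.  50.  29.] [649. 206.  23.]
burs 0.19 [103. 137. 147. 110.] [ 639. -146.   80.]
top {
[... 1096 characters left out ...]
41110838, -0.0126496 ,  1.59620151,  0.0056    ,
        1.13429818, -0.0822135 ]), 'qvel': array([ 1.09899937e-03, -2.01277265e-03,  3.27557143e-04, -2.67963876e-03,
        4.19113472e-05,  1.44783119e-03,  3.94372493e-04]), 'effort': array([ 2.32538250e-04, -5.87761402e+01,  6.40760623e-01, -2.91394275e+01,
       -5.37246570e-02,  1.03010595e-02, -2.77450528e-05]), 'tcp_pos': array([ 247.25289122, -574.01737008,  222.64790746]), 'orientation': array([ 9.79391600e-01,  2.01970525e-01, -6.78807979e-06,  1.23357617e-05]), 'wrist_force': array([ 0.26742212, -0.32321649, -0.82364428]), 'moment': array([0.00875764, 0.01286605, 0.06852023]), 'finger_force': 0.0, 'finger_gap': 87.94470991012287}
```

```bash
python3 - <<'E'
import cv2
a=cv2.imread("pics/scene0.png")[120:310,90:400]; b=cv2.imread("pics/top0.png")[95:305,110:390]
cv2.imwrite("pics/s1.png",cv2.resize(a,None,fx=2.5,fy=2.5,interpolation=cv2.INTER_CUBIC))
cv2.imwrite("pics/t1.png",cv2.resize(b,None,fx=2.8,fy=2.8,interpolation=cv2.INTER_CUBIC))
E
```

```text
(no output)
```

View pics/s1.png

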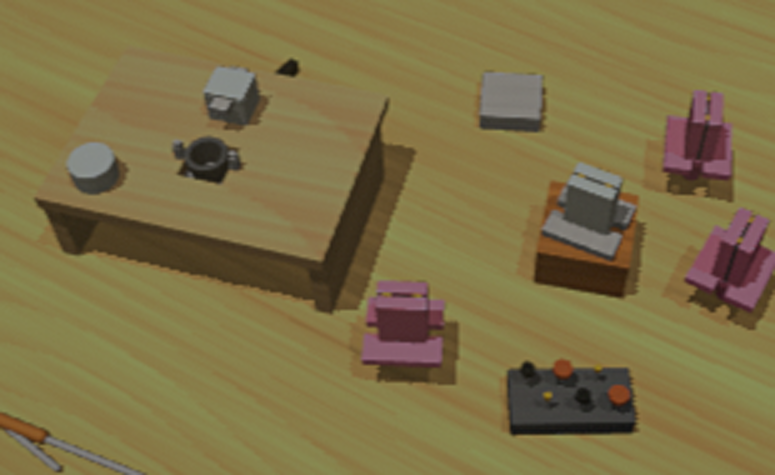

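View pics/t1.png

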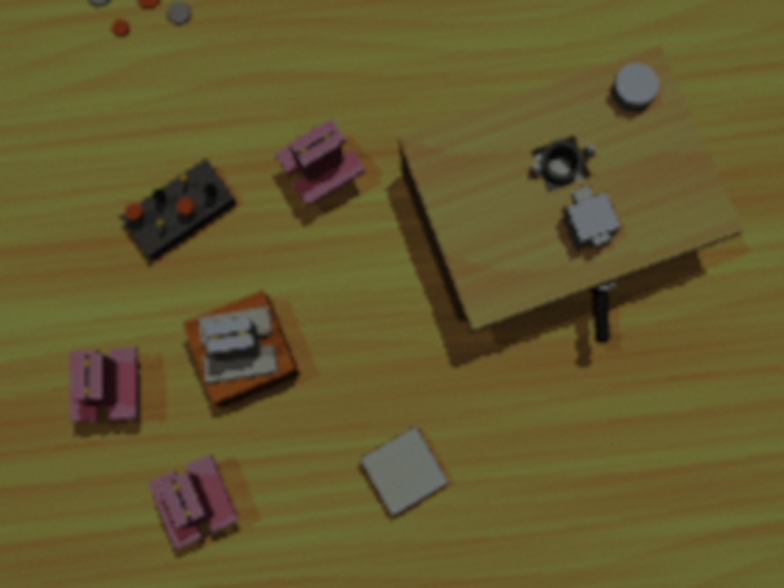

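```bash
cat >> h.py <<'E'
def rect(P,zlo,zhi,c,r,trim=True):
    Q=P.reshape(-1,3); m=(Q[:,2]>zlo)&(Q[:,2]<zhi)&(np.hypot(Q[:,0]-c[0],Q[:,1]-c[1])<r); Q=Q[m]
    if len(Q)<8: return len(Q),None
    (c2,s,a)=cv2.minAreaRect(Q[:,:2].astype(np.float32)); return len(Q),np.round(c2,1),np.round(s,1),round(a,1),np.round(np.median(Q[:,2]),1)
E
python3 - <<'E'
from h import *
for c in ("scene","top"):
    P=np.load(c+"0.npy"); print(c)
    print("shelf",rect(P,84,95,(605,-159),200))
    print("grip",rect(P,100,116,(508,145),45)); print("plate",rect(P,52,62,(508,145),55)); print("rest",rect(P,44,62,(508,145),65))
    print("guide",rect(P,115,132,(580,-165),50)); print("sock",rect(P,97,113,(630,-175),38)); print("knob",rect(P,52,70,(485,-175),60))
    print("tin",rect(P,108,118,(690,-225),40)); print("anvil",rect(P,16,28,(378,16),60)); print("pink",rect(P,40,80,(665,60),60))
E
```

```text
scene
shelf (6976, array([ 610. , -163.7]), array([195.7, 262.2]), 13.7, np.float64(89.3))
grip (236, array([504.4, 150.6]), array([29.6, 39.9]), 2.8, np.float64(107.7))
plate (377, array([506.4, 150.7]), array([70.6, 64.4]), 2.4, np.float64(56.1))
rest (806, array([503.7, 150.5]), array([82.5, 80. ]), 16.6, np.float64(50.6))
guide (288, array([ 571.1, -172.6]), array([54. , 37.6]), 11.9, np.float64(123.8))
sock (148, array([ 622.2, -159.2]), array([43.4, 51.6]), 74.1, np.float64(100.7))
knob (43, array([ 480.7, -177.7]), array([12. , 23.5]), 84.8, np.float64(61.7))
tin (232, array([ 689.8, -232.3]), array([40.6, 38.2]), 1.5, np.float64(113.1))
anvil (461, array([378.2,  13.1]), array([64.8, 59. ]), 25.5, np.float64(21.9))
pink (604, array([672.6,  61. ]), array([62.7, 63.5]), 25.4, np.float64(44.9))
top
shelf (6620, array([ 613.1, -161.9]), array([191.8, 261.2]), 13.9, np.float64(88.9))
grip (187, array([505.5, 152.2]), array([26.5, 39.4]), 1.8, np.float64(108.0))
plate (324, array([505.4, 149. ]), array([60.6, 71.1]), 3.0, np.float64(55.8))
rest (722, array([505.6, 152.4]), array([80.9, 80.2]), 16.3, np.float64(50.2))
guide (271, array([ 573. , -171.1]), array([52.2, 37.2]), 13.1, np.float64(123.7))
sock (110, array([ 631. , -161.2]), array([44.8, 36.3]), 81.4, np.float64(100.6))
knob (98, array([ 494.3, -178.3]), array([12.3, 47.9]), 84.3, np.float64(62.3))
tin (191, array([ 691.6, -231. ]), array([38. , 39.5]), 65.3, np.float64(112.7))
anvil (555, array([378.4,  15. ]), array([60.1, 59.7]), 23.5, np.float64(21.8))
pink (317, array([673.6,  62.6]), array([61.1, 63.8]), 26.2, np.float64(44.6))
```

>>> step_arm([
  [[0,0,6.97],[0,0,0],0.0878],
  [[0,0,6.97],[0,0,0],0.0878],
  [[0,0,6.97],[0,0,0],0.0878],
  [[0,0,0],[0.0144,-0.0357,0],0.0878],
  [[0,0,0],[0.0144,-0.0357,0],0.0878],
  [[0,0,0],[0.0144,-0.0357,0],0.0878],
  [[0,0,0],[0.0144,-0.0357,0],0.0878],
  [[0,0,0],[0.0144,-0.0357,0],0.0878],
  [[0,0,0],[0.0144,-0.0357,0],0.0878],
  [[0,0,0],[0.0144,-0.0357,0],0.0878],
  [[0,0,0],[0.0144,-0.0357,0],0.0878],
  [[0,0,0],[0.0144,-0.0357,0],0.0878],
  [[0,0,0],[0.0144,-0.0357,0],0.0878],
  [[0,0,0],[0.0144,-0.0357,0],0.0878],
  [[0,0,0],[0.0144,-0.0357,0],0.0878],
  [[0,0,0],[0.0144,-0.0357,0],0.0878],
  [[0,0,0],[0.0144,-0.0357,0],0.0878],
  [[0,0,0],[0.0144,-0.0357,0],0.0878],
  [[0,0,0],[0.0144,-0.0357,0],0.0878],
  [[0,0,0],[0.0144,-0.0357,0],0.0878],
])

```text
clock: 2.77
tcp_pos: [466.9, 44.4, 223.0]
orientation: [1.0, 0.021, 0.0, 0.0]
wrist_force: [0.6, 0.3, -0.8]
finger_gap: 87.7
finger_force: 0.0
```

>>> step_arm([
  [[0,0,0],[0.0144,-0.0357,0],0.0878],
  [[0,0,0],[0.0144,-0.0357,0],0.0878],
  [[0,0,0],[0.0144,-0.0357,0],0.0878],
  [[0,0,0],[0,0,0],0.0878],
  [[0,0,0],[0,0,0],0.0878],
])

```text
clock: 3.18
tcp_pos: [505.0, 153.8, 222.3]
orientation: [1.0, 0.023, -0.0, -0.0]
wrist_force: [0.2, 0.3, 0.1]
finger_gap: 87.7
finger_force: 0.0
```

```bash
python3 - <<'E'
from h import *
s=bot.state(); print(s["tcp_pos"],R.from_quat(s["orientation"]).as_euler("xyz",degrees=True))
p,d,P=cloud("wrist"); cv2.imwrite("pics/w1.png",p); np.save("w1.npy",P)
print("grip",rect(P,100,116,(505,151),45)); print("plate",rect(P,52,62,(505,151),55)); print("rest",rect(P,44,62,(505,151),65))
i=imaging.camera_info("wrist");print(i)
E
```

```text
[505.01189466 153.78821402 222.32483076] [-1.79945314e+02  3.54074902e-02  2.64124463e+00]
grip (1137, array([503.6, 150. ]), array([26.6, 39.9]), 2.9, np.float64(108.7))
plate (1333, array([503.5, 150.2]), array([60.5, 64.4]), 2.7, np.float64(56.9))
rest (3084, array([503. , 149.9]), array([80.6, 80.9]), 16.8, np.float64(49.8))
{'camera_matrix': array([[297.31863964,   0.        , 253.40252528],
       [  0.        , 297.31863964, 190.69477268],
       [  0.        ,   0.        ,   1.        ]]), 'origin': array([588.78486171, 155.02372637, 385.12924751]), 'attitude': array([-0.11155146,  0.1070913 , -0.68339531,  0.71348341])}
```

View pics/w1.png

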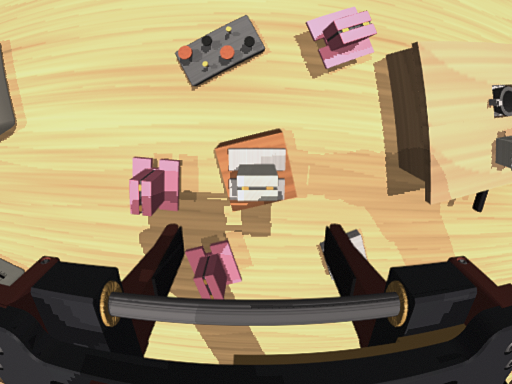

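>>> step_arm([
  [[0,0,0],[-0.001,0.0033,0.03],0.0878],
  [[0,0,0],[0,0,0.04],0.0878],
  [[0,0,0],[0,0,0.04],0.0878],
  [[0,0,0],[0,0,0.03],0.0878],
  [[0,0,0],[0,0,0.015],0.0878],
  [[0,0,0],[0,0,0],0.0878],
  [[0,0,0],[0,0,0],0.03],
  [[0,0,0],[0,0,0],0.03],
  [[0,0,0],[0,0,0],0.03],
  [[0,0,0],[0,0,0],0.03],
  [[0,0,0],[0,0,0],0.03],
  [[0,0,0],[0,0,0],0.03],
], squeeze=30)

```text
clock: 4.23
tcp_pos: [504.7, 148.1, 68.4]
orientation: [1.0, 0.021, 0.001, -0.0]
wrist_force: [-0.2, -0.3, 0.8]
finger_gap: 51.2
finger_force: 0.0
```

>>> step_arm([
  [[0,0,0],[0,0,0],0.03],
  [[0,0,0],[0,0,0],0.03],
  [[0,0,0],[0,0,0],0.03],
  [[0,0,0],[0,0,0],0.03],
  [[0,0,0],[0,0,0],0.03],
  [[0,0,0],[0,0,0],0.03],
], squeeze=30)

```text
clock: 4.73
tcp_pos: [504.6, 148.6, 68.0]
orientation: [1.0, 0.021, 0.0, -0.0]
wrist_force: [-0.1, 1.1, 4.8]
finger_gap: 39.6
finger_force: 30.0
```

>>> step_arm([
  [[0,0,0],[0,0,-0.01],0.03],
  [[0,0,0],[0,0,-0.02],0.03],
  [[0,0,0],[0,0,-0.03],0.03],
  [[0,0,0],[0,0,-0.03],0.03],
  [[0,0,0],[0,0,-0.03],0.03],
  [[0,0,-5.6],[0,0,-0.02],0.03],
  [[0,0,-5.6],[0,0,-0.007],0.03],
  [[0,0,0],[0.0042,0.0274,0],0.03],
  [[0,0,0],[0.0042,0.0274,0],0.03],
  [[0,0,0],[0.0042,0.0274,0],0.03],
  [[0,0,0],[0.0042,0.0274,0],0.03],
  [[0,0,0],[0.0042,0.0274,0],0.03],
  [[0,0,0],[0.0042,0.0274,0],0.03],
  [[0,0,0],[0.0042,0.0274,0],0.03],
  [[0,0,0],[0.0042,0.0274,0],0.03],
  [[0,0,0],[0.0042,0.0274,0],0.03],
  [[0,0,0],[0.0042,0.0274,0],0.03],
  [[0,0,0],[0.0042,0.0274,0],0.03],
  [[0,0,0],[0.002,0.013,0],0.03],
  [[0,0,0],[0.002,0.013,0],0.03],
])

```text
clock: 6.4
tcp_pos: [629.4, -159.9, 214.0]
orientation: [0.993, 0.118, -0.001, -0.0]
wrist_force: [0.5, 0.4, -3.3]
finger_gap: 39.8
finger_force: 30.0
```

>>> step_arm([
  [[0,0,0],[0,0,0],0.03],
  [[0,0,0],[0,0,0],0.03],
  [[0,0,0],[0,0,0],0.03],
])

```text
clock: 6.65
tcp_pos: [629.7, -156.1, 214.6]
orientation: [0.993, 0.119, -0.0, -0.001]
wrist_force: [-0.3, -0.3, -3.7]
finger_gap: 40.1
finger_force: 30.0
```

```bash
python3 - <<'E'
from h import *
s=bot.state(); t=s["tcp_pos"]; print(t,R.from_quat(s["orientation"]).as_euler("xyz",degrees=True),s["finger_gap"],s["wrist_force"])
for c in ("wrist","top","scene"):
    p,d,P=cloud(c); cv2.imwrite(f"pics/{c}2.png",p); np.save(c+"2.npy",P); print(c)
    print("gripfine",rect(P,t[2]+33,t[2]+48,t,24)); print("plate",rect(P,t[2]-19,t[2]-6,t,46))
    print("shelf",rect(P,84,95,(611,-162),180)); print("sock",rect(P,97,112,(631,-158),38)); print("guide",rect(P,115,132,(572,-172),40))
    print("tin",rect(P,108,118,(690,-230),40))
E
```

```text
[ 629.69453493 -156.14783377  214.61679629] [-1.79922124e+02  1.86157174e-02  1.37178902e+01] 40.10887083562738 [-0.28568516 -0.28223745 -3.74989073]
wrist
gripfine (4273, array([ 629.1, -156.7]), array([27.6, 43.2]), 14.4, np.float64(255.3))
plate (3491, array([ 646.2, -152. ]), array([24.8, 64.2]), 13.5, np.float64(203.4))
shelf (26729, array([ 614.7, -163.1]), array([182.1, 262. ]), 13.7, np.float64(90.0))
sock (377, array([ 639.9, -156.6]), array([18.5, 59.1]), 14.0, np.float64(101.6))
guide (0, None)
tin (1331, array([ 690.3, -233.2]), array([38.9, 38.7]), 58.5, np.float64(113.8))
top
gripfine (31, array([ 627. , -165.4]), array([15. , 20.9]), 10.7, np.float64(253.5))
plate (270, array([ 623.5, -155.9]), array([45.8, 64.5]), 13.4, np.float64(202.7))
shelf (4774, array([ 609.8, -149.4]), array([191. , 235.7]), 13.9, np.float64(88.9))
sock (62, array([ 625.7, -150.5]), array([44. , 21.2]), 71.1, np.float64(100.7))
guide (272, array([ 573. , -171.6]), array([51.7, 38.3]), 13.0, np.float64(123.6))
tin (10, array([ 675.5, -228.4]), array([16.9,  7. ]), 57.3, np.float64(113.8))
scene
gripfine (230, array([ 630.2, -156.7]), array([26.7, 43. ]), 10.0, np.float64(254.8))
plate (437, array([ 629.1, -155.8]), array([62.4, 65.3]), 13.5, np.float64(202.5))
shelf (6427, array([ 610.9, -164. ]), array([194.2, 262.9]), 13.9, np.float64(89.3))
sock (173, array([ 626.8, -154.9]), array([46.5, 52. ]), 63.7, np.float64(101.1))
guide (181, array([ 568.7, -167.4]), array([51.6, 35. ]), 34.9, np.float64(123.9))
tin (227, array([ 691.2, -232.1]), array([40.2, 38.2]), 63.9, np.float64(113.3))
```

>>> step_arm([
  [[0,0,0],[0.0007,0.0033,0],0.03],
  [[0,0,0],[0,0,0.01],0.03],
  [[0,0,0],[0,0,0.012],0.03],
  [[0,0,0],[0,0,0.012],0.03],
  [[0,0,0],[0,0,0.012],0.03],
  [[0,0,0],[0,0,0.01],0.03],
  [[0,0,0],[0,0,0.008],0.03],
  [[0,0,0],[0,0,0.008],0.03],
  [[0,0,0],[0,0,0.006],0.03],
  [[0,0,0],[0,0,0],0.03],
  [[0,0,0],[0,0,0],0.03],
  [[0,0,0],[0,0,0],0.03],
])

```text
clock: 7.8
tcp_pos: [631.9, -161.4, 137.2]
orientation: [0.993, 0.118, 0.0, 0.0]
wrist_force: [0.8, -0.1, -3.1]
finger_gap: 40.0
finger_force: 30.0
```

```bash
python3 - <<'E'
from h import *
s=bot.state(); t=s["tcp_pos"]; print(t,R.from_quat(s["orientation"]).as_euler("xyz",degrees=True),s["finger_gap"],s["wrist_force"])
for c in ("wrist","top","scene"):
    p,d,P=cloud(c); cv2.imwrite(f"pics/{c}3.png",p); np.save(c+"3.npy",P); print(c)
    print("grip",rect(P,t[2]+33,t[2]+48,t,24)); print("plate",rect(P,t[2]-19,t[2]-6,t,46))
a=cv2.imread("pics/wrist3.png")[120:330,160:370]; b=cv2.imread("pics/scene3.png")[130:250,100:250]
cv2.imwrite("pics/c3.png",np.hstack([cv2.resize(a,(400,400)),cv2.resize(b,(400,400))]))
E
```

```text
[ 631.92983226 -161.40821372  137.19069692] [ 1.79978918e+02 -4.91125675e-02  1.35951558e+01] 40.00205951821515 [ 0.76866467 -0.07135013 -3.05599843]
wrist
grip (4274, array([ 631.4, -161.9]), array([27.3, 43.6]), 13.8, np.float64(177.8))
plate (3498, array([ 648.1, -157.3]), array([25.5, 64.2]), 13.6, np.float64(126.0))
top
grip (22, array([ 627.8, -170.3]), array([11.7, 22.6]), 15.2, np.float64(175.9))
plate (258, array([ 616.3, -156.2]), array([80.4, 53.6]), 71.2, np.float64(124.8))
scene
grip (188, array([ 632.4, -161.7]), array([27.2, 42.8]), 13.9, np.float64(177.5))
plate (386, array([ 626.3, -161.6]), array([72.7, 66.1]), 12.5, np.float64(125.3))
```

View pics/c3.png

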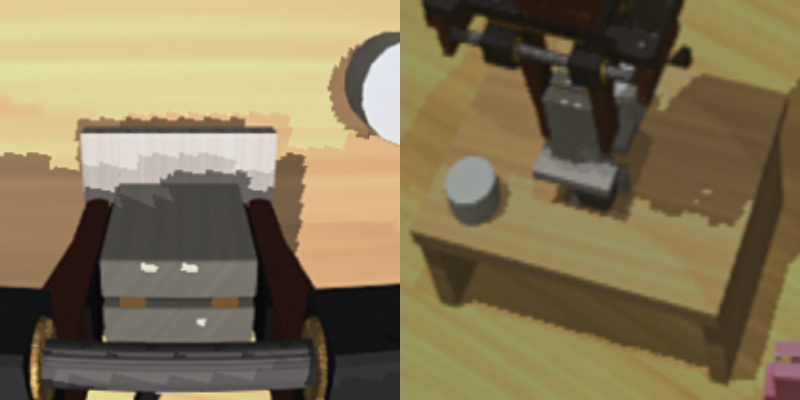

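>>> step_arm([
  [[0,0,0],[0,-0.0025,0],0.03],
  [[0,0,0],[0,0,0],0.03],
  [[0,0,0],[0,0,0],0.03],
  [[0,0,0],[0,0,0],0.03],
  [[0,0,0],[0,0,0],0.03],
])

```text
clock: 8.37
tcp_pos: [630.9, -159.0, 136.7]
orientation: [0.993, 0.118, 0.0, 0.0]
wrist_force: [0.7, -0.1, -3.9]
finger_gap: 40.3
finger_force: 30.0
```

```bash
python3 - <<'E'
from h import *
s=bot.state(); t=s["tcp_pos"]; print(t,R.from_quat(s["orientation"]).as_euler("xyz",degrees=True),s["wrist_force"])
for c in ("wrist","scene"):
    p,d,P=cloud(c); print(c)
    print("grip",rect(P,t[2]+33,t[2]+48,t,24)); print("plate",rect(P,t[2]-16,t[2]-8,t,46)); print("shelf",rect(P,84,95,(611,-162),180))
E
```

```text
[ 630.92569329 -158.98637088  136.68758119] [ 1.79992069e+02 -7.83804635e-05  1.36017568e+01] [ 0.73118617 -0.11820682 -3.93675954]
wrist
grip (4275, array([ 630.5, -159.3]), array([26.8, 43.4]), 13.6, np.float64(177.3))
plate (3256, array([ 647.1, -155. ]), array([25.6, 64.2]), 13.3, np.float64(125.5))
shelf (36619, array([ 625.8, -160.3]), array([159.4, 261.8]), 13.9, np.float64(90.0))
scene
grip (184, array([ 631.5, -158.7]), array([27.4, 44.3]), 9.8, np.float64(176.4))
plate (345, array([ 630.3, -158.9]), array([61.1, 66.4]), 14.7, np.float64(124.6))
shelf (5762, array([ 610.6, -163.8]), array([193.8, 262.2]), 14.0, np.float64(89.3))
```

>>> step_arm([
  [[0,0,0],[0,0,0.002],0.03],
  [[0,0,0],[0,0,0.002],0.03],
  [[0,0,0],[0,0,0.002],0.03],
  [[0,0,0],[0,0,0.002],0.03],
  [[0,0,0],[0,0,0.002],0.03],
  [[0,0,0],[0,0,0.002],0.03],
  [[0,0,0],[0,0,0],0.03],
])

```text
clock: 9.05
tcp_pos: [630.6, -158.9, 124.0]
orientation: [0.993, 0.118, -0.0, -0.0]
wrist_force: [-0.3, -0.1, -3.5]
finger_gap: 39.8
finger_force: 30.0
```

>>> step_arm([
  [[0,0,0],[0,0,0.001],0.03],
  [[0,0,0],[0,0,0.001],0.03],
  [[0,0,0],[0,0,0.001],0.03],
  [[0,0,0],[0,0,0],0.03],
])

```text
clock: 9.38
tcp_pos: [630.8, -158.9, 121.4]
orientation: [0.993, 0.118, -0.0, -0.0]
wrist_force: [-1.0, 0.3, -4.2]
finger_gap: 39.5
finger_force: 30.0
```

No contact force yet; continue until the plate seats.

>>> step_arm([
  [[0,0,0],[0,0,0.001],0.03],
  [[0,0,0],[0,0,0.0005],0.03],
  [[0,0,0],[0,0,0],0.03],
  [[0,0,0],[0,0,0],0.03],
])

```text
clock: 9.72
tcp_pos: [631.0, -159.0, 121.1]
orientation: [0.993, 0.118, 0.0, 0.0]
wrist_force: [-3.9, 0.1, 7.1]
finger_gap: 40.0
finger_force: 30.0
```

>>> step_arm([
  [[0,0,0],[0,0,0],0.039],
  [[0,0,0],[0,0,0],0.042],
  [[0,0,0],[0,0,0],0.046],
  [[0,0,0],[0,0,0],0.05],
  [[0,0,0],[0,0,0],0.056],
  [[0,0,0],[0,0,0],0.06],
  [[0,0,0],[0,0,0],0.06],
  [[0,0,0],[0,0,0],0.06],
])

```text
clock: 10.38
tcp_pos: [630.9, -159.0, 120.1]
orientation: [0.993, 0.118, -0.0, -0.0]
wrist_force: [0.4, -0.0, 0.9]
finger_gap: 59.8
finger_force: 0.0
```

>>> step_arm([
  [[0,0,0],[0,0,-0.005],0.06],
  [[0,0,0],[0,0,-0.02],0.06],
  [[0,0,0],[0,0,-0.04],0.06],
  [[0,0,0],[0,0,-0.04],0.06],
  [[0,0,0],[-0.02,0,-0.015],0.06],
  [[0,0,0],[-0.04,0,0],0.06],
  [[0,0,0],[-0.04,0,0],0.06],
  [[0,0,0],[-0.04,0,0],0.06],
  [[0,0,0],[-0.02,0,0],0.06],
  [[0,0,0],[-0.01,0,0],0.06],
  [[0,0,0],[0,0,0],0.06],
  [[0,0,0],[0,0,0],0.06],
])

```text
clock: 11.38
tcp_pos: [466.7, -198.8, 240.8]
orientation: [0.993, 0.118, 0.001, 0.0]
wrist_force: [0.3, 0.3, 0.0]
finger_gap: 59.7
finger_force: 0.0
```

```bash
python3 - <<'E'
from h import *
s=bot.state(); t=s["tcp_pos"]; print(t,R.from_quat(s["orientation"]).as_euler("xyz",degrees=True),s["wrist_force"],s["joints"])
for c in ("wrist","top","scene"):
    p,d,P=cloud(c); cv2.imwrite(f"pics/{c}4.png",p); print(c)
    print("grip",rect(P,151,170,(631,-158),32)); print("plate",rect(P,104,113,(631,-158),46)); print("shelf",rect(P,84,95,(611,-162),180)); print("knob",rect(P,52,70,(485,-175),50)); print("guide",rect(P,117,132,(572,-172),40))
cv2.imwrite("pics/c4.png",np.hstack([cv2.resize(cv2.imread("pics/wrist4.png")[100:330,150:380],(400,400)),cv2.resize(cv2.imread("pics/scene4.png")[130:250,100:250],(400,400))]))
E
```

```text
[ 466.69599665 -198.84423322  240.84967276] [ 1.79952031e+02 -9.14876154e-02  1.35906754e+01] [0.3089469  0.31800797 0.04368298] [ 0.63553974  0.21976853 -0.38409     1.83418343  0.09161802  1.10307971
 -1.11501157]
wrist
grip (883, array([ 623.7, -160.7]), array([15.7, 40.4]), 14.5, np.float64(161.3))
plate (1638, array([ 624. , -160.9]), array([49.1, 64.7]), 13.8, np.float64(109.7))
shelf (25798, array([ 591.1, -168.6]), array([151.7, 261.6]), 13.6, np.float64(89.8))
knob (378, array([ 490.6, -180.6]), array([12.3, 43.7]), 84.1, np.float64(63.6))
guide (1722, array([ 571. , -173.6]), array([51.3, 36.9]), 14.1, np.float64(125.1))
top
grip (199, array([ 631.5, -156.7]), array([26.8, 40.2]), 13.7, np.float64(160.4))
plate (309, array([ 632. , -156.9]), array([61.1, 64.8]), 13.8, np.float64(109.2))
shelf (5358, array([ 613.2, -161.9]), array([190.9, 261.5]), 14.0, np.float64(89.0))
knob (0, None)
guide (261, array([ 572.6, -170.9]), array([52. , 37.7]), 15.8, np.float64(124.0))
scene
grip (253, array([ 630.4, -158.6]), array([27.9, 41.1]), 13.1, np.float64(160.4))
plate (388, array([ 624.8, -159.5]), array([73.4, 65.4]), 12.3, np.float64(108.9))
shelf (6342, array([ 611. , -163.5]), array([194.1, 262.2]), 13.9, np.float64(89.3))
knob (45, array([ 481.7, -177.7]), array([11.4, 22.6]), 85.0, np.float64(62.5))
guide (242, array([ 570.8, -172.6]), array([53. , 37.6]), 15.2, np.float64(124.2))
```

View pics/c4.png

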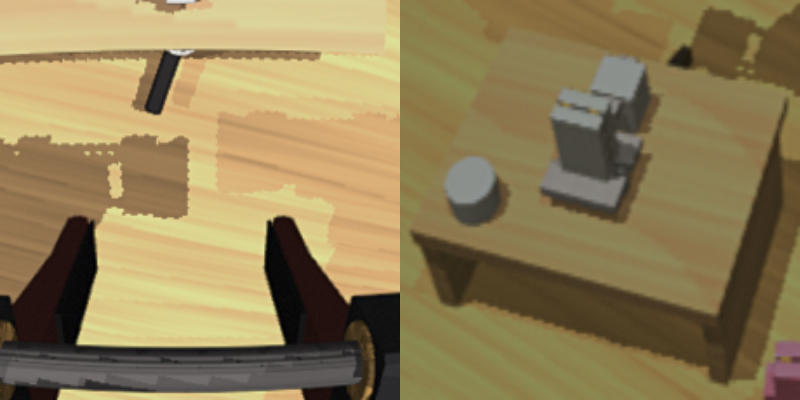

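>>> step_arm([
  [[0,0,6.5],[0,0,0],0.05],
  [[0,0,6.5],[0,0,0],0.05],
  [[0,0,6.5],[0,0,0],0.05],
  [[0,0,0],[0.0061,-0.0103,0.02],0.05],
  [[0,0,0],[0.0061,-0.0104,0.035],0.05],
  [[0,0,0],[0,0,0.035],0.05],
  [[0,0,0],[0,0,0.03],0.05],
  [[0,0,0],[0,0,0.01],0.05],
  [[0,0,0],[0,0,0],0.05],
  [[0,0,0],[0,0,0],0.05],
  [[0,0,0],[0,0,0],0.05],
])

```text
clock: 12.45
tcp_pos: [481.4, -179.8, 111.7]
orientation: [0.999, -0.051, 0.001, 0.0]
wrist_force: [0.7, 0.1, -0.3]
finger_gap: 49.9
finger_force: 0.0
```

```bash
python3 - <<'E'
from h import *
s=bot.state(); t=s["tcp_pos"]; print(t,R.from_quat(s["orientation"]).as_euler("xyz",degrees=True),s["joints"])
p,d,P=cloud("wrist"); cv2.imwrite("pics/w5.png",p)
print("knob",rect(P,52,70,(490,-179),40)); print("shelf",rect(P,84,95,(611,-162),180))
E
```

```text
[ 481.44860937 -179.76274204  111.70061683] [ 1.79977537e+02 -1.35083446e-01 -5.89006231e+00] [ 0.53072464  0.37657253 -0.33096495  1.96573738  0.16397074  0.82230861
 -1.56398562]
knob (787, array([ 489.9, -180.7]), array([12. , 41.5]), 84.5, np.float64(63.6))
shelf (55003, array([ 610.9, -164.1]), array([191.4, 261.8]), 13.8, np.float64(89.9))
```

>>> step_arm([
  [[0,0,0],[0,0,0.02],0.05],
  [[0,0,0],[0,0,0.025],0.05],
  [[0,0,0],[0,0,0.02],0.04],
  [[0,0,0],[0,0,0.006],0.03],
  [[0,0,0],[0,0,0],0.02],
  [[0,0,0],[0,0,0],0.005],
  [[0,0,0],[0,0,0],0.005],
  [[0,0,0],[0,0,0],0.005],
  [[0,0,0],[0,0,0],0.005],
  [[0,0,0],[0,0,0],0.005],
  [[0,0,0],[0,0,0],0.005],
], squeeze=15)

```text
clock: 13.42
tcp_pos: [481.0, -179.6, 40.4]
orientation: [0.999, -0.051, 0.001, 0.0]
wrist_force: [-0.9, 1.3, 7.2]
finger_gap: 11.7
finger_force: 15.0
```

>>> step_arm([
  [[0,0,-3],[0.0001,0.0025,0],0.005],
  [[0,0,-3],[0.0001,0.0025,0],0.005],
  [[0,0,-3],[0.0001,0.0025,0],0.005],
  [[0,0,-3],[0.0001,0.0025,0],0.005],
  [[0,0,-3],[0.0001,0.0025,0],0.005],
  [[0,0,-3],[0.0001,0.0025,0],0.005],
  [[0,0,-3],[0.0001,0.0025,0],0.005],
  [[0,0,-3],[0.0001,0.0025,0],0.005],
  [[0,0,-3],[0.0001,0.0025,0],0.005],
  [[0,0,-3],[0.0001,0.0025,0],0.005],
  [[0,0,-3],[0.0001,0.0025,0],0.005],
  [[0,0,-3],[0.0001,0.0025,0],0.005],
  [[0,0,0],[0,0,0],0.005],
])

```text
clock: 14.5
tcp_pos: [487.5, -208.7, 40.4]
orientation: [0.965, 0.261, 0.001, 0.001]
wrist_force: [-2.2, 1.7, 10.0]
finger_gap: 11.6
finger_force: 15.0
```

>>> step_arm([
  [[0,0,-3],[0.0001,0.0025,0],0.005],
  [[0,0,-3],[0.0001,0.0025,0],0.005],
  [[0,0,-3],[0.0001,0.0025,0],0.005],
  [[0,0,-3],[0.0001,0.0025,0],0.005],
  [[0,0,0],[0,0,0],0.005],
  [[0,0,0],[0,0,0],0.005],
])

```text
clock: 15.0
tcp_pos: [493.3, -216.5, 40.4]
orientation: [0.933, 0.359, 0.001, 0.001]
wrist_force: [-0.8, 1.3, 7.9]
finger_gap: 11.9
finger_force: 15.0
```

>>> step_arm([
  [[0,0,-1],[0,0.001,0],0.005],
  [[0,0,-1],[0,0.001,0],0.005],
  [[0,0,0],[0,0,0],0.005],
  [[0,0,0],[0,0,0],0.005],
])

```text
clock: 15.33
tcp_pos: [493.5, -216.6, 40.2]
orientation: [0.927, 0.375, -0.0, -0.001]
wrist_force: [-4.2, 6.1, 12.2]
finger_gap: 12.1
finger_force: 15.1
```

>>> step_arm([
  [[0,0,0],[0,0,0],0.016],
  [[0,0,0],[0,-0.001,0],0.022],
  [[0,0,0],[0,0,0],0.03],
  [[0,0,0],[0,0,0],0.035],
  [[0,0,0],[0,0,0],0.035],
  [[0,0,0],[0,0,-0.01],0.035],
  [[0,0,0],[0,0,-0.03],0.035],
  [[0,0,0],[0,0,-0.04],0.035],
  [[0,0,0],[-0.02,0,-0.04],0.035],
  [[0,0,0],[-0.04,0,-0.03],0.035],
  [[0,0,0],[-0.04,0,0],0.035],
  [[0,0,0],[-0.01,0,0],0.035],
  [[0,0,0],[0,0,0],0.035],
  [[0,0,0],[0,0,0],0.035],
])

```text
clock: 16.5
tcp_pos: [419.7, -288.3, 181.8]
orientation: [0.927, 0.375, 0.0, 0.0]
wrist_force: [-0.6, -0.0, -0.2]
finger_gap: 34.6
finger_force: 0.0
```

```bash
python3 - <<'E'
from h import *
s=bot.state(); t=s["tcp_pos"]; print(t,s["finger_gap"],s["wrist_force"])
for c in ("wrist","top","scene"):
    p,d,P=cloud(c); cv2.imwrite(f"pics/{c}6.png",p); print(c)
    print("knob",rect(P,52,70,(500,-212),40)); print("grip",rect(P,151,170,(631,-158),32)); print("plate",rect(P,104,113,(631,-158),46)); print("tin",rect(P,108,118,(690,-230),40)); print("anvil",rect(P,16,28,(378,16),60))
cv2.imwrite("pics/c6.png",np.hstack([cv2.resize(cv2.imread("pics/wrist6.png")[60:290,140:370],(400,400)),cv2.resize(cv2.imread("pics/top6.png")[100:240,245:385],(400,400))]))
E
```

```text
[ 419.73424033 -288.2844259   181.79682009] 34.638759891572235 [-0.5872568  -0.03417533 -0.20739655]
wrist
knob (650, array([ 503.9, -206.3]), array([54.9, 17.5]), 49.6, np.float64(63.5))
grip (0, None)
plate (0, None)
tin (0, None)
anvil (1702, array([376.3,  12. ]), array([60.4, 62.4]), 23.5, np.float64(23.1))
top
knob (100, array([ 505.9, -202.4]), array([54.9, 14.9]), 49.8, np.float64(61.7))
grip (202, array([ 632.1, -156.5]), array([28.1, 40.2]), 15.2, np.float64(160.6))
plate (262, array([ 632. , -156.7]), array([61.3, 64.1]), 14.2, np.float64(108.8))
tin (187, array([ 691.8, -231.4]), array([36.7, 39.7]), 8.3, np.float64(112.7))
anvil (557, array([378.4,  14.9]), array([59.5, 60. ]), 24.1, np.float64(22.0))
scene
knob (30, array([ 493.5, -215.5]), array([21.3, 11.4]), 49.7, np.float64(63.4))
grip (246, array([ 630.5, -158.4]), array([29.5, 40.6]), 12.3, np.float64(160.4))
plate (379, array([ 625. , -159.4]), array([72.8, 65.3]), 13.5, np.float64(109.1))
tin (232, array([ 691. , -231.8]), array([39.1, 38.7]), 3.5, np.float64(113.0))
anvil (456, array([377.6,  12.7]), array([64., 59.]), 25.6, np.float64(22.1))
```

View pics/c6.png

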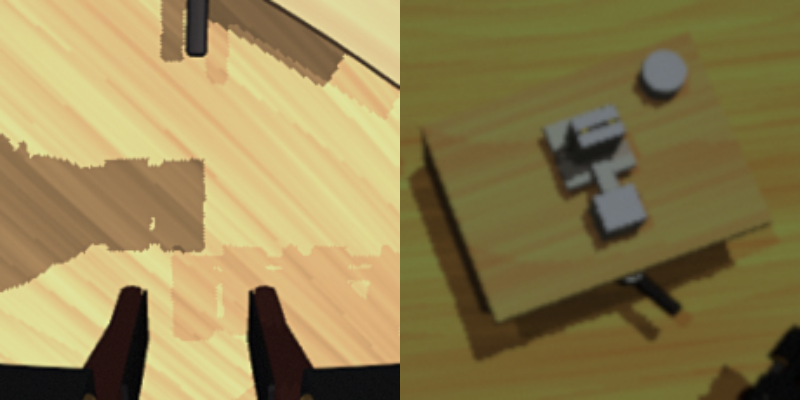

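```bash
python3 -c "
from station import bot
print(bot.job_done())"
```

```text
the job is handed in; nothing more can be done
None
```

The holder is fully down in the socket with its notches over the dogs. The knob is turned to its stop (about 1.0 rad), so the bolt lies over the plate, and the gripper is clear of everything. The tin and steel block measured unmoved; I did not re-measure the bur stand, but the arm never went near it. I handed the job in at about 17 s; no verdict came back.

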